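Shut the draught shield and tare the balance touch-free

TASK

Tare the balance with the empty beaker on its pan: with the fingertips, gently push the blue-backed handle on the roof of the draught shield until the sliding pane is fully shut, without pinching the handle. Then point at the green-ringed tare sensor from above, holding the fingertips about two to three centimetres over its middle for a good two seconds, and draw the hand well away. Do not touch the sensors or the balance's housing and display, keep clear of the orange print sensor, and leave the beaker and everything else standing where it is.

Things in the scene. Friction and masses are not known exactly. Their poses are not given: they have to be found in the camera images.
- balance: White precision balance, fixed. Origin on the table; x points from the robot's side to its back, y left, z up. Housing x -190 to +175, y -105 to +105 mm. In front (x < -60 mm) its flat top is 50 mm high, with a tilted black display (105 x 98 mm, up to 78 mm high) in the middle and a touch-free sensor on each shoulder. Behind x -60 mm stands the draught shield with the 100 mm steel pan in it.
- shield: Glass draught shield standing on the balance, 200 mm wide, x -58 to +105 mm, then a white rear column to x +175 mm; rails and roof pane 201 mm above the table. Same origin and axes as the balance.
- door (a joint): Top pane (the door in the roof) of the draught shield: glass, 165 x 188 mm, its upper face 200 mm above the table. It slides level along the balance's x. Value in m: 0 is fully shut (end stop), larger is further open to the back (+x); up to 0.1. It slides with about 1 to 2 N of friction and stays where it is left.
- handle (a point): Centre of the rear face (blue, looks to the balance's +x) of the handle, a bar on the front end of the sliding pane: 100 mm long (y), 10 mm thick (x), 22 mm high, foot on the pane, top 222 mm above the table; this point is 11 mm above the pane. Shut, it is at x -41 mm, y 0 in the balance's axes. Pushing this face to -x shuts the door.
- handle_front: Front half of the handle bar (aluminium, 5 x 100 x 22 mm), facing the operator. Origin: centre of its foot.
- handle_back: Rear half of the handle bar (blue, 5 x 100 x 22 mm). Origin: centre of its foot.
- tare_sensor: Tare sensor: flat disc with a GREEN ring, 32 mm across, dark window in the middle, 3 mm high, on a front shoulder of the balance at x -145 mm and y +79 or -79 mm in the balance's axes (sensors are assignable: green may be left or right). Origin: centre of its underside.
- tare_sensor_window (a point): Centre of the upper face of the green-ringed tare sensor, 53 mm above the table, z up. The sensor notices a fingertip held up to about 50 mm straight above it, within its ring.
- print_sensor: Print sensor: like the tare sensor but with an ORANGE ring, on the other shoulder. Origin: centre of its underside.
- print_sensor_window (a point): Centre of the upper face of the orange-ringed print sensor, 53 mm above the table; it notices fingertips in the same way.
- pan (a point): Centre of the upper face of the weighing pan, 70 mm above the table.
- beaker: Small empty glass beaker, 46 mm across, 60 mm high, loose on the weighing pan inside the shield. Origin: centre of its underside.
- jar: White jar with red lid, 56 mm across, 85 mm high, loose, left of the balance. Origin: centre of its underside.
- boat: Blue open weighing tray, 80 x 80 x 20 mm, loose, left of the balance's front. Origin: centre of its underside.
- spatula: Steel double-ended lab spatula, 180 mm long, 12 mm wide, 5 mm thick, lying right of the balance's front. Origin: under its middle.
- weight: Brass 200 g calibration weight, 34 mm across, 55 mm high, right of the balance. Origin: centre of its underside.
- tip_box: Clear and pink pipette-tip box, 89 x 129 x 62 mm, loose, far left. Origin: centre of its underside.
- kit_box: White and red test-kit carton, 90 x 140 x 100 mm, loose, far right. Origin: centre of its underside.
- tube_rack: White wire tube rack, 110 x 190 mm, with capped tubes up to 100 mm high, loose, far right. Origin: centre of its underside.

How it is judged:
On the way, in this order (a step that is already met when the one before it is completed fails the run):
1. the top pane of the draught shield is fully shut (value of joint door below 0.004 m), for 0.2 s.
2. the tool points at the green-ringed tare sensor for two seconds: tool point within 16 mm of its axis and 25 to 70 mm above it (fingertips about 6 to 50 mm above it) (horizontal distance between the grasp point and tare_sensor_window below 0.016 m and z of the grasp point in the frame of tare_sensor_window between 0.025 and 0.07 m), for 2 s.
At the end, for the whole second after the job is handed in: The pane is shut to within 4 mm, the tool point is more than 100 mm from both sensors, the beaker stands at rest on the pan within 8 mm of where it was, and every other loose thing is within 15 mm of where it was (value of joint door below 0.004 m and distance between the grasp point and tare_sensor_window above 0.1 m and distance between the grasp point and print_sensor_window above 0.1 m and distance of beaker from where it was at the start of the episode below 0.008 m and angle between beaker's own z axis and vertical below 0.1 rad and horizontal distance between beaker and pan below 0.035 m and linear speed of beaker below 0.02 m/s and distance of each of jar, boat, spatula, weight, tip_box, kit_box, tube_rack from where it was at the start of the episode below 0.015 m); the robot touches nothing.
It fails at once if the balance's housing, pan, display or a sensor was touched (over 0.5 N) (contact force between any of the fingers, the arm and balance above 0.5 N or contact force between any of the fingers, the arm and tare_sensor above 0.5 N or contact force between any of the fingers, the arm and print_sensor above 0.5 N).
It fails at once if the handle was pinched (both its faces touched by the fingers at once) (contact force between the fingers and handle_front above 0.5 N and contact force between the fingers and handle_back above 0.5 N).
It fails at once if the shield or its door was handled roughly (pushed harder than 30 N, or the pane slid shut faster than 0.4 m/s) (contact force between any of the fingers, the arm and shield above 30 N or velocity of joint door below -0.4 m/s).
It fails at once if the orange print sensor was triggered: tool point within 25 mm of its axis and less than 70 mm above it (horizontal distance between the grasp point and print_sensor_window below 0.025 m and z of the grasp point in the frame of print_sensor_window between -0.05 and 0.07 m).
It fails at once if the beaker on the pan (over 8 mm) or another loose thing on the bench (over 15 mm) was moved or lifted (distance of beaker from where it was at the start of the episode above 0.008 m or distance of any of jar, boat, spatula, weight, tip_box, kit_box, tube_rack from where it was at the start of the episode above 0.015 m).
It also fails if it takes over 48 s, if anything falls off the work surface, if the arm or the gripper's body presses on something with over 40 N, if the wrist force passes 120 N, or if a joint passes its speed limit or range.

ROBOT

A 7-joint arm with a two-finger parallel gripper is mounted at the origin on the work surface. World frame = base frame: x ahead of the robot, y to its left, z up, the work surface at z = 0. Lengths are in m, angles in rad, forces in N, time in s.
With the tool pointing down it reaches from about 0.4 to 0.875 m from the base axis. Payload 19.3 kg.
Tool frame: the origin (TCP) lies between the finger pads, 19 mm behind the fingertips; this is the grasp point; z points along the fingers, y is the line along which they close (so a half turn about z gives the same grasp; the last joint's range is limited). The gripper opens to 85 mm and grips with 20 to 120 N. Pads are 22 mm wide; open, the fingers measure 114 mm over their backs; the gripper's body (76 mm by 85 mm) begins 54 mm behind the grasp point. The pads swing forward as they close: fully open they stand 13 mm farther back than shut.
Start: joints at [1.057, 0.521, -0.036, 1.599, 0.021, 1.021, -0.113], TCP at [0.268, -0.564, 0.25] pointing down, gripper open.
Joint ranges: [-2.91, 2.91], [-0.3, 2.13], [-1.5, 1.42], [0.17, 2.43], [-1.26, 4.41], [0.16, 1.93], [-2.52, 2.52]. Speed limits (rad/s): [1.89, 1.89, 2.39, 2.39, 3.01, 3.01, 3.01].

INTERFACE

Orientations are given as [roll, pitch, yaw] about the fixed x, y, z axes, in that order (R = Rz(yaw) Ry(pitch) Rx(roll)).
In Python, from bench import telemetry, imaging, order, models gives the robot as it stands. The module is installed in compiled form; this text tells all that it offers.
- The arm moves only by the tool move_arm, never from a script. Its argument "steps" is a list of rows, each an object of numbers: "tx", "ty", "tz": the shift along the tool's x, y, z normalised to -1 to 1, where 1 is 0.3 m; "spin": the turn about the tool's z normalised to -1 to 1, where 1 is pi/2 rad; "fingers": the opening, from 0 (shut) to 1 (fully open). In form: [{"tx": .., "ty": .., "tz": .., "spin": .., "fingers": ..}, ...]. A call has 1 to 8 rows; each row shifts and turns the commanded pose from where the row before left it, along the tool's axes as they then stand; what a row does not reach is not made up. A row lasts 1/8 s, in which the tool goes at most 62.5 mm and 10.7 degrees, less where a joint would pass 70% of its speed; a pose out of reach is approached as far as the arm can. A call with a number of a shift or a turn outside -1 to 1 is refused whole. A call with a gripper value outside its range is refused whole. The fingers move at their own pace and stop on an object; "grip_force" is the grip in N (left out, the last holds). Time passes only in rows, so rows that do not move let the fingers close. It gives the time, the measured TCP pose, the force, the opening and the grip force at its end, in the units of the state.
- telemetry.get_state(): the state, without advancing time (a new reading comes with each control period).
- imaging.camera(name): name is "scene" or "top" or "wrist"; returns the picture (384x512x3 uint8, red, green, blue); there is no depth.
- imaging.calibration(name): a dict with "fx", "fy", "cx", "cy" (pixels), "origin" and "orientation" of the camera in the world; the wrist camera has in their place "mount" (4x4, takes a point from camera to tool coordinates, whose origin is the TCP and whose axes are the flange's). Camera axes: x right, y down, z forward; pixel columns grow to the right and rows downward; lengths in m; the calibration is good to about 2 mm. A picture is of the moment at which its call begins: read the wrist's pose just before it. calibration takes no time and is no camera call.
- order.close_job(): hands the job in; it is judged then, once.
Trained networks look in the newest picture that a camera, given by its name, has taken for a name from the list of things; names that differ only in an ending like _2 or _b are one class to them, and where a whole thing is asked for, a point or a joint stands for the part that bears it (a point fixed in the world has none). Each returns a list of dicts, best first, with "score" (0 to 1); they miss things now and then, are a little off and sometimes report something else, mostly with a low value. They report only what shows in the picture. A call takes as long as a camera call.
- models.find_in(camera, target): "box" ([left, top, width, height] in pixels, round what is visible of it).
The state is a dict: "clock": time; "joint_pos": joint angles; "qd": joint speeds; "joint_torque": joint torques, N m; "ee_pos": TCP position; "ee_rot": TCP orientation; "contact_force": force on the tool from outside, world axes, zero at the start; "torque": the same for the moment, N m; "width": finger opening in m; "grasp_force": force on a finger pad.
Only numpy, scipy, OpenCV 4.12 (cv2) and the standard library are available. Lean on these libraries where they do the work, as an engineer would, in place of code of your own. Each camera call takes 0.05 s, during which the arm holds its last target. There are 200 camera calls.

## Working session

There is one attempt and no reset: what is moved stays moved. The work goes in short steps, Python scripts to look and compute and a tool call to move; the robot and the scene stay as the last step left them, time stands still between calls to the robot, and variables do not carry over. Pictures are saved under pics/ and viewed, at most 10 in all, crops included, and the job is handed in when it is done.

Besides the shell and the picture viewer there is one more tool, called after "Emit:" as name([rows], argument=value, ...), one row to a line, values as JSON. move_arm: Moves the arm, as the interface text tells. Scaled input: -1 to 1 covers 0.3 m each way for a shift and pi/2 rad each way for a turn. Its arguments: {"type":"object","properties":{"steps":{"type":"array","items":{"type":"object","properties":{"tx":{"type":"number"},"ty":{"type":"number"},"tz":{"type":"number"},"spin":{"type":"number"},"fingers":{"type":"number"}}}},"grip_force":{"type":"number"}},"required":["steps"]}

```bash
mkdir -p pics; cat > h.py <<'E'
import numpy as np, cv2
from scipy.spatial.transform import Rotation as R
from bench import telemetry, imaging, order, models
def cam(n):
    c=imaging.calibration(n)
    if 'origin' in c:
        o=np.array(c['origin']); q=np.array(c['orientation'])
        Rm=q if q.shape==(3,3) else (R.from_euler('xyz',q).as_matrix() if q.size==3 else R.from_quat(q).as_matrix())
    else:
        s=telemetry.get_state(); T=np.eye(4); T[:3,:3]=R.from_euler('xyz',s['ee_rot']).as_matrix(); T[:3,3]=s['ee_pos']
        M=T@np.array(c['mount']); o=M[:3,3]; Rm=M[:3,:3]
    return c,o,Rm
def ray(C,u,v):
    c,o,Rm=C; d=Rm@np.array([(u-c['cx'])/c['fx'],(v-c['cy'])/c['fy'],1]); return o,d/np.linalg.norm(d)
def atz(C,u,v,z):
    o,d=ray(C,u,v); return o+d*(z-o[2])/d[2]
def tri(r):
    A=sum(np.eye(3)-np.outer(d,d) for o,d in r); b=sum((np.eye(3)-np.outer(d,d))@o for o,d in r); return np.linalg.solve(A,b)
def proj(C,p):
    c,o,Rm=C; q=Rm.T@(np.array(p)-o); return np.array([c['fx']*q[0]/q[2]+c['cx'],c['fy']*q[1]/q[2]+c['cy']])
E
cat > a.py <<'E'
from h import *
np.set_printoptions(precision=4,suppress=True)
print(telemetry.get_state())
for n in ['scene','top']:
    print(n,imaging.calibration(n))
    im=imaging.camera(n); cv2.imwrite(f'pics/{n}0.png',cv2.resize(im[:,:,::-1],(800,600),interpolation=cv2.INTER_CUBIC))
    np.save(f'{n}0.npy',im)
    for t in ['balance','shield','handle','handle_back','handle_front','tare_sensor','print_sensor','beaker','jar','boat','weight','spatula','kit_box','tube_rack','tip_box']:
        print(t,[(np.round(r['box'],1).tolist(),round(r['score'],2)) for r in models.find_in(n,t)[:2]])
E
python3 a.py
```

```text
{'clock': 0.0, 'joint_pos': array([ 1.0567,  0.522 , -0.0364,  1.6   ,  0.0212,  1.0211, -0.1128]), 'qd': array([-0.0011, -0.0006,  0.0004, -0.0012, -0.0002, -0.0017, -0.0001]), 'joint_torque': array([ -0.0016, -92.7086,   1.9794, -36.9926,   0.0179,   0.0083,
         0.    ]), 'ee_pos': array([ 0.2682, -0.5642,  0.2494]), 'ee_rot': array([-3.1405,  0.0001,  0.4439]), 'contact_force': array([ 0.2092, -0.1975, -0.7018]), 'torque': array([ 0.0483, -0.033 , -0.023 ]), 'grasp_force': 0.0, 'width': 0.08558225544566352}
scene {'fx': 402.83080530533863, 'fy': 402.83080530533863, 'cx': 261.36368232145384, 'cy': 193.057423538124, 'origin': array([ 0.9093, -0.6096,  1.3209]), 'orientation': array([-2.6128,  0.0097,  0.4977])}
balance [([233.9, 161.5, 95.5, 83.6], 0.73)]
shield [([269.5, 147.5, 87.2, 86.7], 0.82)]
handle [([299.2, 167.0, 8.6, 26.2], 0.4)]
handle_back [([300.0, 163.8, 5.7, 24.4], 0.39), ([158.5, 293.2, 70.1, 75.6], 0.32)]
handle_front [([259.2, 164.9, 11.2, 6.4], 0.69)]
tare_sensor [([265.0, 146.3, 20.0, 18.9], 0.71), ([260.7, 167.1, 6.1, 2.3], 0.37)]
print_sensor [([238.8, 198
[... 587 characters left out ...]
6.3, 157.6, 65.0, 70.5], 0.74)]
shield [([197.1, 105.4, 75.9, 84.0], 0.71)]
handle [([220.7, 152.7, 28.1, 2.8], 0.5)]
handle_back [([219.9, 152.3, 32.6, 1.6], 0.51)]
handle_front []
tare_sensor [([212.8, 212.0, 9.0, 8.5], 0.4)]
print_sensor [([255.3, 206.3, 9.3, 12.2], 0.39)]
beaker []
jar [([218.5, 153.0, 33.8, 6.9], 0.73), ([178.8, 161.6, 20.9, 21.4], 0.72)]
boat [([175.8, 198.2, 28.5, 17.9], 0.89)]
weight [([206.2, 160.5, 63.5, 65.8], 0.69), ([219.0, 155.0, 29.8, -1.2], 0.17)]
spatula [([286.5, 184.3, 6.0, 50.1], 0.47)]
kit_box [([400.8, 230.1, 57.3, 35.6], 0.77)]
tube_rack [([364.9, 171.8, 65.1, 43.1], 0.85)]
tip_box [([72.6, 199.8, 44.7, 31.8], 0.86), ([399.4, 231.5, 57.8, 37.6], 0.24)]
```

```bash
python3 - <<'E'
import numpy as np,cv2
a=np.load('top0.npy')[90:250,150:310]; b=np.load('scene0.npy')[130:260,205:375]
cv2.imwrite('pics/topc.png',cv2.resize(a[:,:,::-1],(600,600),interpolation=cv2.INTER_CUBIC))
cv2.imwrite('pics/scenec.png',cv2.resize(b[:,:,::-1],(784,600),interpolation=cv2.INTER_CUBIC))
E
```

```text
(no output)
```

View pics/topc.png

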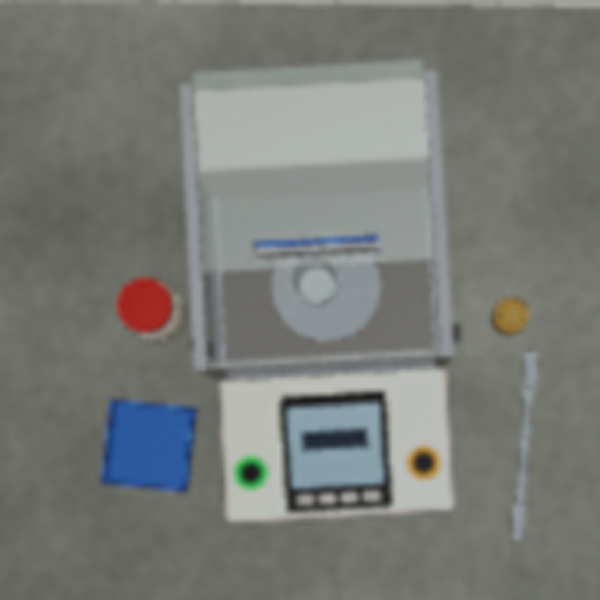

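View pics/scenec.png

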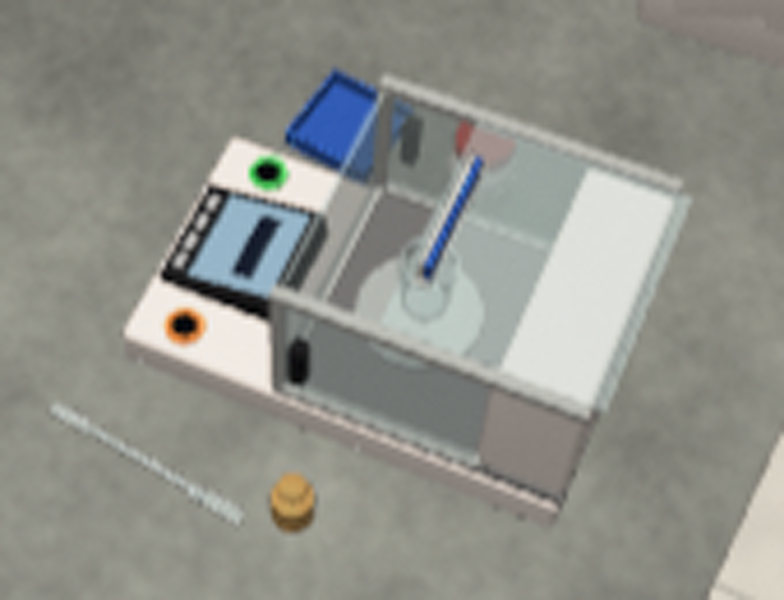

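The top view shows green left at (217,216), orange right at (263,213.5), and the handle bar around (234,154), open roughly 80 mm. The scene view shows green at (263,167.5), orange at (245,200.5), and the handle from (308.6,164) to (298,190).

```bash
cat > b.py <<'E'
from h import *
np.set_printoptions(precision=4,suppress=True)
roi={'top':dict(g=(205,205,228,228),o=(252,203,275,225),b=(214,148,255,162)),'scene':dict(g=(255,160,272,176),o=(237,192,254,209),b=(290,158,316,196))}
hs={'g':((45,100,60),(75,255,255)),'o':((8,110,100),(25,255,255)),'b':((105,110,50),(130,255,255))}
P={};C={}
for n in roi:
    C[n]=cam(n); hsv=cv2.cvtColor(np.load(n+'0.npy'),cv2.COLOR_RGB2HSV)
    for k,(x0,y0,x1,y1) in roi[n].items():
        m=cv2.inRange(hsv,*hs[k])[y0:y1,x0:x1]
        pts=np.argwhere(m)[:,::-1]+[x0,y0]
        (c,sz,an)=cv2.minAreaRect(pts.astype(np.float32))
        P[n,k]=(np.array(c) if k!='b' else pts.mean(0)) ; print(n,k,len(pts),P[n,k],sz,an)
        if k=='b': 
            w,V=np.linalg.eigh(np.cov(pts.T)); print(' axis',V[:,1], 'ends',P[n,k]+V[:,1]*np.sqrt(3*w[1]),P[n,k]-V[:,1]*np.sqrt(3*w[1]))
for k in 'gob':
    print(k,'tri',tri([ray(C[n],*P[n,k]) for n in roi]), 'atz',*[atz(C[n],*P[n,k],.053 if k!='b' else .22) for n in roi])
g=[atz(C[n],*P[n,'g'],.053) for n in roi]; o=[atz(C[n],*P[n,'o'],.053) for n in roi]
G=np.mean(g,0);O=np.mean(o,0); y=(G-O)[:2]; print('dist',np.linalg.norm(y)); y/=np.linalg.norm(y); x=np.array([y[1],-y[0]])
org=(G+O)[:2]/2+.145*x; print('yaw',np.arctan2(x[1],x[0]),'org',org)
for n in roi:
    for z in (.211,.222):
        p=atz(C[n],*P[n,'b'],z)[:2]-org; print(n,'handle in bal z',z,p@x,p@y)
s=telemetry.get_state(); print(imaging.calibration('wrist'))
E
python3 b.py
```

```text
top g 41 [216.5 215.5] (7.0, 7.0) 90.0
top o 33 [262.5 212.5] (7.0, 7.0) 90.0
top b 22 [234.4091 153.6818] (0.6659121513366699, 27.017005920410156) 87.27368927001953
 axis [-0.9988  0.0481] ends [218.8835 154.4288] [249.9347 152.9349]
scene g 31 [262.5 167. ] (6.363960266113281, 6.363961219787598) 45.0
scene o 34 [244.5 200. ] (6.0, 7.0) 90.0
scene b 42 [302.6905 176.5238] (1.426954746246338, 27.302396774291992) 25.34617805480957
 axis [-0.4264  0.9045] ends [296.5077 189.6397] [308.8733 163.4079]
g tri [0.4924 0.1433 0.0452] atz [0.4935 0.1432 0.053 ] [0.494 0.138 0.053]
o tri [ 0.5041 -0.015   0.0465] atz [ 0.5053 -0.014   0.053 ] [ 0.5049 -0.0188  0.053 ]
b tri [0.6803 0.0752 0.2104] atz [0.68   0.0754 0.22  ] [0.6811 0.0683 0.22  ]
dist 0.15740667851776735
yaw 0.07240435261635868 org [0.6441 0.0726]
top handle in bal z 0.211 0.03751889906277206 0.0006280628173280345
top handle in bal z 0.222 0.035682647421267276 0.00014108657871715057
scene handle in bal z 0.211 0.035222346804865155 -0.0013127934787331788
scene handle in bal z 0.222 0.03700597401754356 -0.00823259273307551
{'fx': 286.341175735821, 'fy': 286.341175735821, 'cx': 255.14054904395005, 'cy': 190.61821025738092, 'mount': array([[-0.0011, -0.9451, -0.3269,  0.0842],
       [ 1.    , -0.0012, -0.    , -0.0009],
       [-0.0004, -0.3269,  0.9451, -0.1237],
       [ 0.    ,  0.    ,  0.    ,  1.    ]])}
```

Emit:
move_arm([
  {"tz": -0.055,"spin": 0.079,"fingers": 0},
  {"tz": -0.055,"spin": 0.079,"fingers": 0},
  {"tz": -0.055,"spin": 0.079,"fingers": 0},
  {"tx": 0.1165,"ty": -0.145,"fingers": 0},
  {"tx": 0.1165,"ty": -0.145,"fingers": 0},
  {"tx": 0.1165,"ty": -0.145,"fingers": 0},
  {"tx": 0.1165,"ty": -0.145,"fingers": 0},
  {"tx": 0.1165,"ty": -0.145,"fingers": 0},
])

```text
validation failed for argument at $.st...
```

Emit:
move_arm([
  {"tx": 0.0,"ty": 0.0,"tz": -0.055,"spin": 0.079,"fingers": 0.0},
  {"tx": 0.0,"ty": 0.0,"tz": -0.055,"spin": 0.079,"fingers": 0.0},
  {"tx": 0.0,"ty": 0.0,"tz": -0.055,"spin": 0.079,"fingers": 0.0},
  {"tx": 0.1165,"ty": -0.145,"tz": 0.0,"spin": 0.0,"fingers": 0.0},
  {"tx": 0.1165,"ty": -0.145,"tz": 0.0,"spin": 0.0,"fingers": 0.0},
  {"tx": 0.1165,"ty": -0.145,"tz": 0.0,"spin": 0.0,"fingers": 0.0},
  {"tx": 0.1165,"ty": -0.145,"tz": 0.0,"spin": 0.0,"fingers": 0.0},
  {"tx": 0.1165,"ty": -0.145,"tz": 0.0,"spin": 0.0,"fingers": 0.0},
])

```text
clock: 2.6
ee_pos: [0.4279, -0.3335, 0.2997]
ee_rot: [3.141, -0.0, 0.071]
contact_force: [1.2, -0.1, -0.2]
width: 0.0002
grasp_force: 0.0
```

Emit:
move_arm([
  {"tx": 0.13,"ty": -0.162,"tz": 0.0,"spin": 0.0,"fingers": 0.0},
  {"tx": 0.13,"ty": -0.162,"tz": 0.0,"spin": 0.0,"fingers": 0.0},
  {"tx": 0.13,"ty": -0.162,"tz": 0.0,"spin": 0.0,"fingers": 0.0},
  {"tx": 0.13,"ty": -0.162,"tz": 0.0,"spin": 0.0,"fingers": 0.0},
  {"tx": 0.13,"ty": -0.162,"tz": 0.0,"spin": 0.0,"fingers": 0.0},
  {"tx": 0.13,"ty": -0.162,"tz": 0.0,"spin": 0.0,"fingers": 0.0},
  {"tx": 0.13,"ty": -0.162,"tz": 0.0,"spin": 0.0,"fingers": 0.0},
  {"tx": 0.13,"ty": -0.162,"tz": 0.0,"spin": 0.0,"fingers": 0.0},
])

```text
clock: 3.6
ee_pos: [0.7115, 0.0767, 0.2996]
ee_rot: [3.141, -0.0, 0.071]
contact_force: [0.8, -0.7, -0.4]
width: 0.0003
grasp_force: 0.0
```

```bash
cat > c.py <<'E'
from h import *
import sys
np.set_printoptions(precision=4,suppress=True)
n=sys.argv[1]
C=cam('wrist'); im=imaging.camera('wrist'); s=telemetry.get_state(); print(s['clock'],s['ee_pos'],s['ee_rot'])
cv2.imwrite(f'pics/{n}.png',im[:,:,::-1]); np.save(n+'.npy',im)
hsv=cv2.cvtColor(im,cv2.COLOR_RGB2HSV)
org=np.array([.6441,.0726]);x=np.array([np.cos(.0724),np.sin(.0724)])
for k,lo,hi in (('blue',(105,110,50),(130,255,255)),('green',(45,100,60),(75,255,255)),('orange',(8,110,100),(25,255,255))):
    N,L,S,_=cv2.connectedComponentsWithStats(cv2.inRange(hsv,lo,hi))
    for i in range(1,N):
        if S[i,4]>30:
            l,t,w,h=S[i,:4]; c=np.array([l+w/2,t+h/2]); print(k,S[i],'z.053',atz(C,*c,.053)[:2],'z.211',atz(C,*c,.211)[:2], 'bal x',(atz(C,*c,.211)[:2]-org)@x)
print('proj handle',proj(C,[.681,.0747,.211]),'green',proj(C,[.4937,.141,.053]))
for t in ['handle','handle_back']: print(t,models.find_in('wrist',t)[:2])
E
python3 c.py w1
```

```text
3.65 [0.7134 0.0857 0.2983] [-3.137  -0.0001  0.0783]
blue [ 191  231  123   15 1389] z.053 [0.5938 0.073 ] z.211 [0.6797 0.0774] bal x 0.03581687931638585
blue [121 233  16  49 584] z.053 [0.5492 0.2542] z.211 [0.6541 0.1813] bal x 0.017859068273777444
proj handle [255.8773 237.2735] green [204.7335 292.752 ]
handle [{'box': [195.0, 231.4, 123.4, 17.0], 'score': 0.95}]
handle_back [{'box': [194.1, 230.7, 123.7, 16.4], 'score': 0.57}]
```

View pics/w1.png

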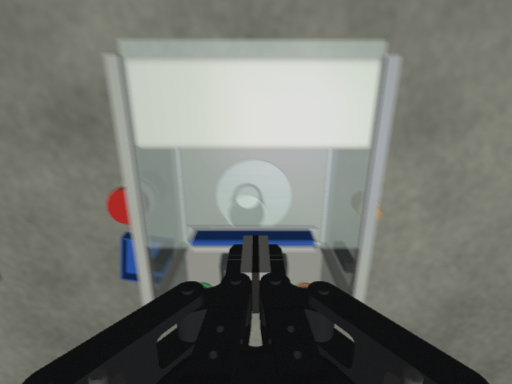

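The wrist view shows the blue rear face at (252,238), the fingertips just behind it at (255,240), and the door clearly open. The estimates agree, so I'm descending.

Emit:
move_arm([
  {"tx": 0.0,"ty": 0.0,"tz": 0.0,"spin": 0.0,"fingers": 0.0},
  {"tx": 0.0,"ty": 0.0,"tz": 0.06,"spin": 0.0,"fingers": 0.0},
  {"tx": 0.0,"ty": 0.0,"tz": 0.06,"spin": 0.0,"fingers": 0.0},
  {"tx": 0.0,"ty": 0.0,"tz": 0.06,"spin": 0.0,"fingers": 0.0},
  {"tx": 0.0,"ty": 0.0,"tz": 0.03,"spin": 0.0,"fingers": 0.0},
  {"tx": 0.0,"ty": 0.0,"tz": 0.03,"spin": 0.0,"fingers": 0.0},
  {"tx": 0.0,"ty": 0.0,"tz": 0.0,"spin": 0.0,"fingers": 0.0},
  {"tx": 0.0,"ty": 0.0,"tz": 0.0,"spin": 0.0,"fingers": 0.0},
])

```text
clock: 4.75
ee_pos: [0.7108, 0.0751, 0.228]
ee_rot: [-3.142, -0.001, 0.071]
contact_force: [0.9, 0.5, -0.1]
width: 0.0002
grasp_force: 0.0
```

```bash
python3 c.py w2
```

```text
4.8 [0.7108 0.0751 0.2281] [-3.1415 -0.0008  0.0715]
blue [203 284  15   4  39] z.053 [0.562  0.1212] z.211 [0.6848 0.1003] bal x 0.04264438618033243
blue [294 284  15   4  41] z.053 [0.57  0.008] z.211 [0.6886 0.047 ] bal x 0.04253572876983606
proj handle [253.53   293.9396] green [194.4992 328.2068]
handle [{'box': [173.3, 284.3, 135.0, 2.3], 'score': 0.45}]
handle_back [{'box': [203.2, 285.7, 104.5, -2.2], 'score': 0.74}]
```

View pics/w2.png

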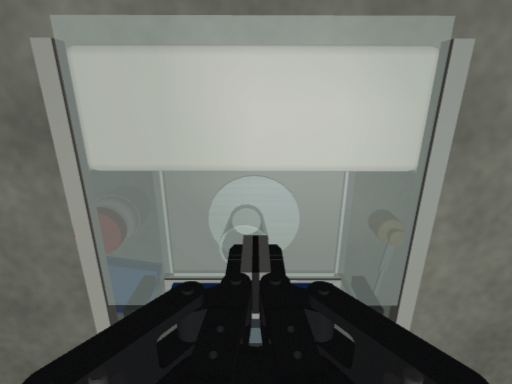

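The handle now lies in front of the fingers (blue ends at (210,285) and (301,285)) with no contact. Pushing gently.

Emit:
move_arm([
  {"tx": -0.03,"ty": 0.0,"tz": 0.0,"spin": 0.0,"fingers": 0.0},
  {"tx": -0.03,"ty": 0.0,"tz": 0.0,"spin": 0.0,"fingers": 0.0},
  {"tx": -0.03,"ty": 0.0,"tz": 0.0,"spin": 0.0,"fingers": 0.0},
  {"tx": -0.04,"ty": 0.0,"tz": 0.0,"spin": 0.0,"fingers": 0.0},
  {"tx": -0.04,"ty": 0.0,"tz": 0.0,"spin": 0.0,"fingers": 0.0},
  {"tx": -0.04,"ty": 0.0,"tz": 0.0,"spin": 0.0,"fingers": 0.0},
  {"tx": -0.04,"ty": 0.0,"tz": 0.0,"spin": 0.0,"fingers": 0.0},
  {"tx": 0.0,"ty": 0.0,"tz": 0.0,"spin": 0.0,"fingers": 0.0},
])

```text
clock: 5.9
ee_pos: [0.635, 0.0696, 0.2278]
ee_rot: [3.141, 0.0, 0.072]
contact_force: [0.5, 0.1, -0.4]
width: 0.0003
grasp_force: 0.0
```

Emit:
move_arm([
  {"tx": -0.015,"ty": 0.0,"tz": 0.0,"spin": 0.0,"fingers": 0.0},
  {"tx": -0.015,"ty": 0.0,"tz": 0.0,"spin": 0.0,"fingers": 0.0},
  {"tx": -0.015,"ty": 0.0,"tz": 0.0,"spin": 0.0,"fingers": 0.0},
  {"tx": -0.007,"ty": 0.0,"tz": 0.0,"spin": 0.0,"fingers": 0.0},
])

```text
clock: 6.4
ee_pos: [0.6199, 0.0685, 0.2275]
ee_rot: [3.142, 0.0, 0.071]
contact_force: [1.2, -0.2, -0.6]
width: -0.0
grasp_force: 0.6
```

```bash
python3 - <<'E'
from h import *
s=telemetry.get_state();print(s['ee_pos'],s['contact_force'])
for n in ['scene','top']:
    im=imaging.camera(n); np.save(n+'1.npy',im)
a=np.load('scene1.npy')[130:260,205:375]
cv2.imwrite('pics/sc1.png',cv2.resize(a[:,:,::-1],(784,600),interpolation=cv2.INTER_CUBIC))
E
```

```text
[0.61991429 0.06853605 0.22748326] [ 1.1982373  -0.19035268 -0.61347651]
```

View pics/sc1.png

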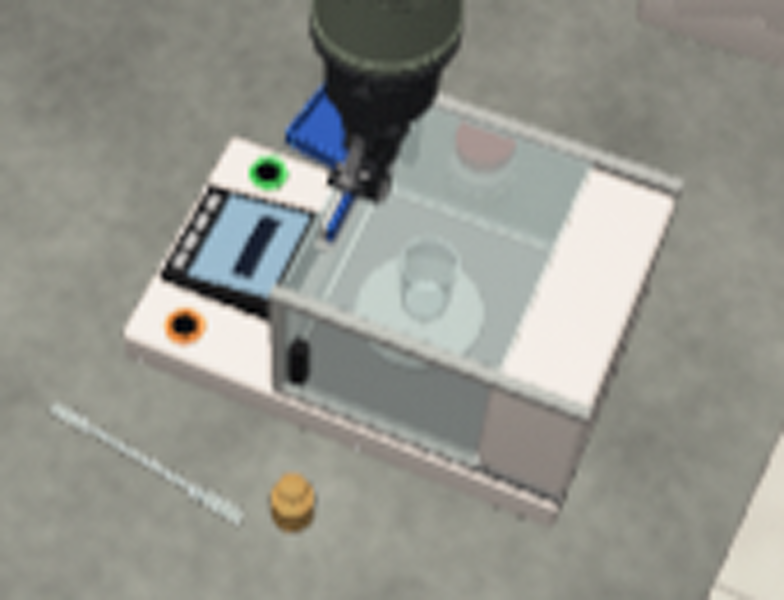

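The scene view shows the handle near the front edge at (337,215) in the crop, pushed squarely by the fingertips. Finishing in small steps and watching the force.

Emit:
move_arm([
  {"tx": -0.006,"ty": 0.0,"tz": 0.0,"spin": 0.0,"fingers": 0.0},
  {"tx": -0.006,"ty": 0.0,"tz": 0.0,"spin": 0.0,"fingers": 0.0},
  {"tx": 0.0,"ty": 0.0,"tz": 0.0,"spin": 0.0,"fingers": 0.0},
])

```text
clock: 6.88
ee_pos: [0.6164, 0.0683, 0.2275]
ee_rot: [3.142, 0.0, 0.072]
contact_force: [0.6, -0.4, -0.1]
width: 0.0001
grasp_force: 0.0
```

Emit:
move_arm([
  {"tx": -0.005,"ty": 0.0,"tz": 0.0,"spin": 0.0,"fingers": 0.0},
  {"tx": 0.0,"ty": 0.0,"tz": 0.0,"spin": 0.0,"fingers": 0.0},
])

```text
clock: 7.12
ee_pos: [0.615, 0.0682, 0.2275]
ee_rot: [-3.142, 0.0, 0.071]
contact_force: [-0.1, 0.9, -0.9]
width: -0.0
grasp_force: 0.0
```

Emit:
move_arm([
  {"tx": -0.005,"ty": 0.0,"tz": 0.0,"spin": 0.0,"fingers": 0.0},
  {"tx": 0.0,"ty": 0.0,"tz": 0.0,"spin": 0.0,"fingers": 0.0},
])

```text
clock: 7.38
ee_pos: [0.6145, 0.0682, 0.2276]
ee_rot: [-3.141, -0.002, 0.071]
contact_force: [7.8, 0.3, -4.6]
width: 0.0003
grasp_force: 4.2
```

The force rose to 7.8 N with almost no travel, so the end stop is reached. Holding briefly, then backing off and rising.

Emit:
move_arm([
  {"tx": 0.0,"ty": 0.0,"tz": 0.0,"spin": 0.0,"fingers": 0.0},
  {"tx": 0.0,"ty": 0.0,"tz": 0.0,"spin": 0.0,"fingers": 0.0},
  {"tx": 0.03,"ty": 0.0,"tz": 0.0,"spin": 0.0,"fingers": 0.0},
  {"tx": 0.03,"ty": 0.0,"tz": 0.0,"spin": 0.0,"fingers": 0.0},
  {"tx": 0.0,"ty": 0.0,"tz": -0.08,"spin": 0.0,"fingers": 0.0},
  {"tx": 0.0,"ty": 0.0,"tz": -0.12,"spin": 0.0,"fingers": 0.0},
  {"tx": 0.0,"ty": 0.0,"tz": -0.12,"spin": 0.0,"fingers": 0.0},
  {"tx": 0.0,"ty": 0.0,"tz": 0.0,"spin": 0.0,"fingers": 0.0},
])

```text
clock: 8.38
ee_pos: [0.6328, 0.0696, 0.3262]
ee_rot: [-3.141, -0.004, 0.071]
contact_force: [-0.1, 0.1, -0.3]
width: 0.0003
grasp_force: 0.0
```

```bash
python3 c.py w3; python3 -c "
from h import *
print(telemetry.get_state()['joint_pos'])"
```

```text
8.425 [0.6321 0.0695 0.3243] [-3.1414 -0.0016  0.0714]
blue [121 183  24  52 992] z.053 [0.5387 0.2474] z.211 [0.6092 0.1793] bal x -0.027087313944056064
blue [ 198  220  111   14 1436] z.053 [0.5217 0.0652] z.211 [0.5989 0.0695] bal x -0.045256075349739244
green [194 235  20  14 110] z.053 [0.4905 0.1405] z.211 [0.5801 0.1149] bal x -0.06074373179168862
orange [372 144  10  20 128] z.053 [ 0.6469 -0.1001] z.211 [ 0.6743 -0.03  ] bal x 0.022721905939678485
orange [295 236  20  14 109] z.053 [ 0.4998 -0.017 ] z.211 [0.5858 0.02  ] bal x -0.06199296982113362
proj handle [254.0222 137.3308] green [203.715  240.1337]
handle [{'box': [199.5, 217.6, 108.1, 14.1], 'score': 0.94}]
handle_back [{'box': [197.2, 217.5, 114.0, 15.3], 'score': 0.9}, {'box': [123.4, 180.9, 23.0, 51.6], 'score': 0.65}]
[-0.10272891  0.48027446 -0.15098613  1.47506591  0.07471963  1.19303948
 -1.76378298]
```

View pics/w3.png

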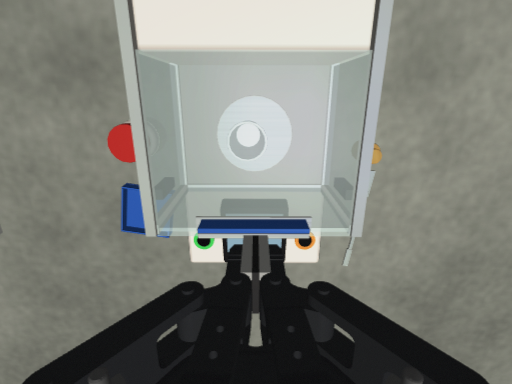

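The wrist view shows the handle at the front edge (253,227), so the pane is shut. Green is at (204,241) and orange at (305,241). Now turning the hand a quarter turn so the camera side points left, away from the shield.

Emit:
move_arm([
  {"tx": 0.0,"ty": 0.0,"tz": 0.0,"spin": -0.115,"fingers": 0.0},
  {"tx": 0.0,"ty": 0.0,"tz": 0.0,"spin": -0.115,"fingers": 0.0},
  {"tx": 0.0,"ty": 0.0,"tz": 0.0,"spin": -0.115,"fingers": 0.0},
  {"tx": 0.0,"ty": 0.0,"tz": 0.0,"spin": -0.115,"fingers": 0.0},
  {"tx": 0.0,"ty": 0.0,"tz": 0.0,"spin": -0.115,"fingers": 0.0},
  {"tx": 0.0,"ty": 0.0,"tz": 0.0,"spin": -0.115,"fingers": 0.0},
  {"tx": 0.0,"ty": 0.0,"tz": 0.0,"spin": -0.115,"fingers": 0.0},
  {"tx": 0.0,"ty": 0.0,"tz": 0.0,"spin": -0.115,"fingers": 0.0},
])

```text
clock: 9.52
ee_pos: [0.6313, 0.0693, 0.3224]
ee_rot: [-3.14, 0.0, 1.523]
contact_force: [-0.2, -0.1, -0.5]
width: 0.0
grasp_force: 0.0
```

Emit:
move_arm([
  {"tx": 0.054,"ty": -0.118,"tz": 0.0,"spin": 0.0,"fingers": 0.0},
  {"tx": 0.054,"ty": -0.118,"tz": 0.0,"spin": 0.0,"fingers": 0.0},
  {"tx": 0.054,"ty": -0.118,"tz": 0.0,"spin": 0.0,"fingers": 0.0},
  {"tx": 0.054,"ty": -0.118,"tz": 0.0,"spin": 0.0,"fingers": 0.0},
  {"tx": 0.0,"ty": 0.0,"tz": 0.0,"spin": 0.0,"fingers": 0.0},
  {"tx": 0.0,"ty": 0.0,"tz": 0.0,"spin": 0.0,"fingers": 0.0},
])

```text
clock: 10.28
ee_pos: [0.494, 0.1414, 0.3231]
ee_rot: [-3.141, 0.0, 1.516]
contact_force: [0.4, 0.5, 0.7]
width: 0.0
grasp_force: 0.0
```

```bash
python3 c.py w4
```

```text
10.325 [0.4942 0.1412 0.323 ] [-3.1409  0.0001  1.5158]
blue [ 241   46   59   64 3516] z.053 [0.5186 0.2414] z.211 [0.5103 0.2354] bal x -0.12166769571546783
blue [367 208  13 102 508] z.053 [ 0.6717 -0.0352] z.211 [0.602  0.0698] bal x -0.04223220726968053
green [245 145  22  22 235] z.053 [0.4945 0.1411] z.211 [0.4959 0.1753] bal x -0.1403958763785321
proj handle [458.4976 250.4401] green [255.4205 156.0857]
handle [{'box': [369.6, 207.8, 9.8, 99.9], 'score': 0.88}]
handle_back [{'box': [368.4, 208.3, 12.3, 97.4], 'score': 0.58}]
```

View pics/w4.png

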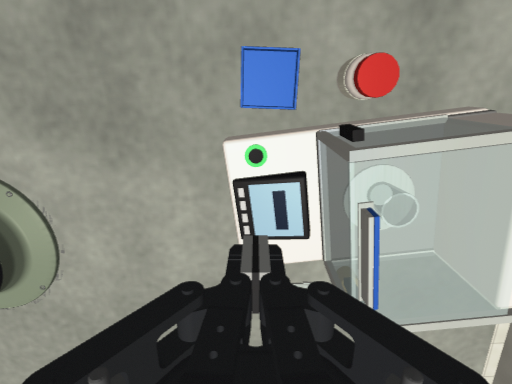

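The ring at (256,156) triangulates to (0.4945, 0.1411), directly under the tool. Descending to about 2.5 cm of tip clearance.

Emit:
move_arm([
  {"tx": 0.0,"ty": 0.0,"tz": 0.12,"spin": 0.0,"fingers": 0.0},
  {"tx": 0.0,"ty": 0.0,"tz": 0.12,"spin": 0.0,"fingers": 0.0},
  {"tx": 0.0,"ty": 0.0,"tz": 0.12,"spin": 0.0,"fingers": 0.0},
  {"tx": 0.0,"ty": 0.0,"tz": 0.12,"spin": 0.0,"fingers": 0.0},
  {"tx": 0.0,"ty": 0.0,"tz": 0.12,"spin": 0.0,"fingers": 0.0},
  {"tx": 0.0,"ty": 0.0,"tz": 0.09,"spin": 0.0,"fingers": 0.0},
  {"tx": 0.0,"ty": 0.0,"tz": 0.04,"spin": 0.0,"fingers": 0.0},
  {"tx": 0.0,"ty": 0.0,"tz": 0.02,"spin": 0.0,"fingers": 0.0},
])

```text
clock: 11.42
ee_pos: [0.4939, 0.1417, 0.0982]
ee_rot: [-3.141, 0.0, 1.516]
contact_force: [0.7, 0.8, -0.9]
width: 0.0001
grasp_force: 0.0
```

Emit:
move_arm([
  {"tx": 0.0,"ty": 0.0,"tz": 0.0,"spin": 0.0,"fingers": 0.0},
  {"tx": 0.0,"ty": 0.0,"tz": 0.0,"spin": 0.0,"fingers": 0.0},
  {"tx": 0.0,"ty": 0.0,"tz": 0.0,"spin": 0.0,"fingers": 0.0},
  {"tx": 0.0,"ty": 0.0,"tz": 0.0,"spin": 0.0,"fingers": 0.0},
  {"tx": 0.0,"ty": 0.0,"tz": 0.0,"spin": 0.0,"fingers": 0.0},
  {"tx": 0.0,"ty": 0.0,"tz": 0.0,"spin": 0.0,"fingers": 0.0},
  {"tx": 0.0,"ty": 0.0,"tz": 0.0,"spin": 0.0,"fingers": 0.0},
  {"tx": 0.0,"ty": 0.0,"tz": 0.0,"spin": 0.0,"fingers": 0.0},
])

```text
clock: 12.42
ee_pos: [0.4937, 0.1418, 0.0985]
ee_rot: [-3.142, -0.0, 1.517]
contact_force: [0.1, 0.2, 0.2]
width: -0.0001
grasp_force: 0.0
```

Emit:
move_arm([
  {"tx": 0.0,"ty": 0.0,"tz": 0.0,"spin": 0.0,"fingers": 0.0},
  {"tx": 0.0,"ty": 0.0,"tz": 0.0,"spin": 0.0,"fingers": 0.0},
  {"tx": 0.0,"ty": 0.0,"tz": 0.0,"spin": 0.0,"fingers": 0.0},
  {"tx": 0.0,"ty": 0.0,"tz": 0.0,"spin": 0.0,"fingers": 0.0},
  {"tx": 0.0,"ty": 0.0,"tz": 0.0,"spin": 0.0,"fingers": 0.0},
  {"tx": 0.0,"ty": 0.0,"tz": 0.0,"spin": 0.0,"fingers": 0.0},
  {"tx": 0.0,"ty": 0.0,"tz": 0.0,"spin": 0.0,"fingers": 0.0},
  {"tx": 0.0,"ty": 0.0,"tz": 0.0,"spin": 0.0,"fingers": 0.0},
])

```text
clock: 13.42
ee_pos: [0.4937, 0.1418, 0.0985]
ee_rot: [3.142, -0.0, 1.517]
contact_force: [0.8, 0.2, -0.7]
width: -0.0002
grasp_force: 0.0
```

Emit:
move_arm([
  {"tx": 0.0,"ty": 0.0,"tz": 0.0,"spin": 0.0,"fingers": 0.0},
  {"tx": 0.0,"ty": 0.0,"tz": 0.0,"spin": 0.0,"fingers": 0.0},
  {"tx": 0.0,"ty": 0.0,"tz": 0.0,"spin": 0.0,"fingers": 0.0},
  {"tx": 0.0,"ty": 0.0,"tz": 0.0,"spin": 0.0,"fingers": 0.0},
])

```text
clock: 13.92
ee_pos: [0.4936, 0.1418, 0.0985]
ee_rot: [-3.142, -0.0, 1.517]
contact_force: [0.6, -0.2, -0.3]
width: 0.0
grasp_force: 0.0
```

Held 2.5 s. Withdrawing straight up.

Emit:
move_arm([
  {"tx": 0.0,"ty": 0.0,"tz": -0.1,"spin": 0.0,"fingers": 0.0},
  {"tx": 0.0,"ty": 0.0,"tz": -0.15,"spin": 0.0,"fingers": 0.0},
  {"tx": 0.0,"ty": 0.0,"tz": -0.15,"spin": 0.0,"fingers": 0.0},
  {"tx": 0.0,"ty": 0.0,"tz": -0.15,"spin": 0.0,"fingers": 0.0},
  {"tx": 0.0,"ty": 0.0,"tz": -0.15,"spin": 0.0,"fingers": 0.0},
  {"tx": 0.0,"ty": 0.0,"tz": -0.08,"spin": 0.0,"fingers": 0.0},
  {"tx": 0.0,"ty": 0.0,"tz": 0.0,"spin": 0.0,"fingers": 0.0},
  {"tx": 0.0,"ty": 0.0,"tz": 0.0,"spin": 0.0,"fingers": 0.0},
])

```text
clock: 14.92
ee_pos: [0.4934, 0.1416, 0.3318]
ee_rot: [-3.141, 0.0, 1.517]
contact_force: [0.9, 0.2, 0.4]
width: -0.0001
grasp_force: 0.0
```

```bash
python3 c.py w5 && python3 -c "
from h import *
print(order.close_job())"
```

```text
14.975 [0.4933 0.1416 0.3316] [-3.1404  0.0004  1.5167]
blue [ 241   47   59   62 3378] z.053 [0.5183 0.2419] z.211 [0.5101 0.236 ] bal x -0.12184767301622988
blue [364 205  12  99 461] z.053 [ 0.6686 -0.032 ] z.211 [0.6014 0.0696] bal x -0.04285315583990566
green [246 144  21  22 229] z.053 [0.4945 0.1408] z.211 [0.4956 0.1745] bal x -0.14071326615649224
proj handle [453.0624 245.9248] green [255.9026 154.8887]
handle [{'box': [366.1, 203.6, 9.3, 98.1], 'score': 0.58}]
handle_back [{'box': [365.2, 206.6, 14.3, 95.3], 'score': 0.85}]
the job is handed in; nothing more can be done
None
```

I pushed the top pane shut to its end stop, held the fingertips about 2.6 cm over the green tare sensor for 2.5 s, drew the hand about 28 cm above it and handed in the job at about 15 s; the hand-in gave no verdict.

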